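Tighten the shelf bracket's bolt with the hex key

ROBOT

A 7-joint arm with a two-finger parallel gripper is mounted at the origin on a cart in front of the work surface, level with it; the furniture and walls round the work are solid. World frame = base frame: x ahead of the robot, y to its left, z up, the work surface at z = 0. Lengths are in m, angles in degrees, forces in N, time in s.
With the tool pointing down it reaches from about 0.4 to 0.875 m from the base axis. Payload 6.5 kg.
Tool frame: the origin (TCP) lies at the very end of the fingers, on their centre line; the grasp point (between the pads) lies 19 mm behind it (r.grasp_offset is the distance from the TCP to the grasp point, in m); z points along the fingers, y is the line along which they close (so a half turn about z gives the same grasp; the last joint's range is limited). The gripper opens to 85 mm and grips with 20 to 120 N. Pads are 22 mm wide; open, the fingers measure 114 mm over their backs; the gripper's body (76 mm by 85 mm) begins 54 mm behind the grasp point. The pads swing forward as they close: fully open they stand 13 mm farther back than shut.
Start: joints at [65.592, 30.733, -0.252, 88.115, 0.149, 61.152, -4.079], TCP at [0.229, -0.608, 0.231] pointing down, gripper open.
Joint ranges: [-154.64, 154.64], [-21.42, 123.67], [-72.66, 72.17], [13.99, 137.28], [-74.86, 254.86], [10.95, 109.41], [-158.01, 158.01]. Speed limits (degrees/s): [136.94, 136.94, 180, 180, 180, 180, 180].

INTERFACE

Orientations are given as [roll, pitch, yaw] about the fixed x, y, z axes, in that order (R = Rz(yaw) Ry(pitch) Rx(roll)).
In Python, from rig import r gives the robot as it stands.
- The arm moves only by the tool send_rows, never from a script. Its argument "commands" is a list of rows, each an object of numbers: "claw": the finger opening in m, from 0 to 0.0854; "x", "y", "z": the shift along the tool's x, y, z in m; "yaw": the turn about the tool's z in rad. In form: [{"claw": .., "x": .., "y": .., "z": .., "yaw": ..}, ...]. A call has 1 to 8 rows; each row is the pose to reach, as a shift and turn from the pose commanded when the call began, along the tool's axes at that moment; what a row does not reach only later rows make up. A row lasts 1/12 s, in which the tool goes at most 41.7 mm and 7.16 degrees, less where a joint would pass 70% of its speed; a pose out of reach is approached as far as the arm can. A call with a gripper value outside its range is refused whole. The fingers move at their own pace and stop on an object; "newtons" is the grip in N (left out, the last holds). Time passes only in rows, so rows that repeat a pose let the fingers close. It gives the time, the measured TCP pose, the force, the opening and the grip force at its end, in the units of the state.
- r.observe(): the state, without advancing time (a new reading comes with each control period).
- r.capture(name): name is "scene" or "top" or "wrist"; returns a dict with "image" (480x640x3 uint8, red, green, blue), "depth" (480x640 float32, m along the optical axis (not along the pixel's ray), 0 where there is no reading), "fx", "fy", "cx", "cy" (pixels), "rvec" (rotation vector, rad) and "tvec" (3), from world to camera coordinates, as OpenCV has them; the wrist camera has in their place "T_tool_cam" (4x4, takes a point from camera to tool coordinates, whose origin is the TCP and whose axes are the flange's). Camera axes: x right, y down, z forward; pixel columns grow to the right and rows downward; lengths in m; the calibration is good to about 2 mm. A picture is of the moment at which its call begins: read the wrist's pose just before it.
- r.close_job(): hands the job in; it is judged then, once.
Trained networks look in a picture, given as the dict that the camera call returned (one of the last four; its "shot" number tells which), for a name from the list of things; names that differ only in an ending like _2 or _b are one class to them, and where a whole thing is asked for, a point or a joint stands for the part that bears it (a point fixed in the world has none). Each returns a list of dicts, best first, with "p" (0 to 1); they miss things now and then, are a little off and sometimes report something else, mostly with a low value. They report only what shows in the picture. A call takes as long as a camera call.
- r.look_for(picture, label): "point" ([row, column] in pixels, amid what is visible of it).
- r.landmark_of(picture, label): "point" ([row, column] in pixels: a listed point, or the origin of a listed thing).
The state is a dict: "time": time; "joint_positions": joint angles; "qd": joint speeds; "joint_efforts": joint torques, N m; "ee_pos": TCP position; "tcp_rot": TCP orientation; "wrist_force": force on the tool from outside, world axes, zero at the start; "ft_torque": the same for the moment, N m; "grip_width": opening from 0.0 (shut) to 1.0 (fully open); "grip_force": force on a finger pad.
Only numpy, scipy, OpenCV 4.12 (cv2) and the standard library are available. Lean on these libraries where they do the work, as an engineer would, in place of code of your own. Each camera call takes 0.05 s, during which the arm holds its last target. There are 200 camera calls.

TASK

Tighten the bolt of the L-shaped shelf bracket: turn the T-handled hex key that stands in it clockwise (seen from above), by the better part of a quarter turn, until the bolt stops and the key's crossbar lies in line with the bracket's flat arm. Leave the key standing in the bolt and let go of it. Do not turn the like key that stands in the round stool seat.

Things in the scene. Friction and masses are not known exactly. Their poses are not given: they have to be found in the camera images.
- bracket_key_bar (a point): Centre of the black level crossbar (84 mm long, 14 wide, 16 high) of the T-handled hex key in the shelf bracket's bolt, 115 mm above the bench, on the bolt's upright axis. Its y axis runs along the bar, z up; it turns with the key. Below it an 11 mm shank goes down into a bolt head (28 mm across, top 38 mm above the bench). The key cannot be pulled out.
- bracket_key (a joint): Turn of the bracket's key and bolt, rad, growing clockwise from above. 0: crossbar square across the flat arm; 1.571: in line with it, at a hard stop. Starts at 0.15 to 0.5. Friction about 0.12 N m, no spring. The steel L-bracket is fixed on a 140 x 90 x 18 mm wooden board; its upright arm, 63 mm from the bolt on the side away from the robot, is 70 mm high above the bench.
- stool_key_bar (a point): Centre of the crossbar of the other key, the same in shape, size, height and axes, but standing in a square steel plate (60 mm) on a round wooden stool seat (130 mm across, 18 thick), fixed. To be left alone. Seat and bracket may stand either way round, left or right, their keys at least 150 mm apart.
- stool_key (a joint): Turn of the stool seat's key, rad, growing clockwise from above; it starts at 0.3 to 1.0 and turns as easily as the other, so do not brush against it.

How it is judged (in metres and radians):
At the end, for the whole second after the job is handed in: The bracket's key stands within 0.2 rad (11 degrees) of its stop, its crossbar in line with the bracket's flat arm, at rest; the stool's key still stands between 0.15 and 1.15 rad, where it starts (value of joint bracket_key above 1.37 rad and velocity of joint bracket_key below 0.05 rad/s); the robot touches nothing.
It fails at once if the stool seat's key is turned out of the range where it starts (below 0.15 or above 1.15 rad) (value of joint stool_key below 0.15 rad or value of joint stool_key above 1.15 rad).
It also fails if it takes over 32 s, if anything falls off the work surface, if the arm or the gripper's body presses on something with over 40 N, if the wrist force passes 120 N, or if a joint passes its speed limit or range.

## Working session

There is one attempt and no reset: what is moved stays moved. The work goes in short steps, Python scripts to look and compute and a tool call to move; the robot and the scene stay as the last step left them, time stands still between calls to the robot, and variables do not carry over. Pictures are saved under pics/ and viewed, at most 10 in all, crops included, and the job is handed in when it is done.

Besides the shell and the picture viewer there is one more tool, called as a command line: name --argument value ..., lists and objects as JSON in quotes. send_rows: Moves the arm, as the interface text tells. Its arguments: {"type":"object","properties":{"commands":{"type":"array","items":{"type":"object","properties":{"claw":{"type":"number"},"x":{"type":"number"},"y":{"type":"number"},"z":{"type":"number"},"yaw":{"type":"number"}}}},"newtons":{"type":"number"}},"required":["commands"]}

```bash
mkdir -p pics; cat > h.py <<'E'
from rig import r
import numpy as np, cv2
from scipy.spatial.transform import Rotation as R
def cloud(c):
    v,u=np.mgrid[:480,:640]; d=c["depth"]
    P=np.stack([(u-c["cx"])/c["fx"]*d,(v-c["cy"])/c["fy"]*d,d],-1)
    if "rvec" in c:
        M=R.from_rotvec(np.ravel(c["rvec"])).as_matrix(); W=(P-np.ravel(c["tvec"]))@M
    else:
        o=c["obs"]; T=np.array(c["T_tool_cam"]); Q=P@T[:3,:3].T+T[:3,3]
        W=Q@R.from_euler("xyz",np.ravel(o["tcp_rot"]),degrees=True).as_matrix().T+np.array(o["ee_pos"])
    W[d==0]=np.nan
    return W
def shot(n,f=None):
    o=r.observe(); c=r.capture(n); c["obs"]=o
    if f: cv2.imwrite("pics/"+f,c["image"][...,::-1])
    return c
def bars(W,img):
    m=(W[...,2]>.105)&(W[...,2]<.132)&(img.max(-1)<90)&(W[...,0]>.3)&(W[...,0]<.95)
    n,l,s,c=cv2.connectedComponentsWithStats(m.astype(np.uint8))
    for i in range(1,n):
        if s[i,4]<40: continue
        p=W[l==i]; (cx,cy),(w,h),a=cv2.minAreaRect(p[:,:2].astype(np.float32)*1000)
        e=np.linalg.eigh(np.cov(p[:,:2].T))[1][:,1]
        print("bar px",c[i].round(),s[i,4],"ctr",cx,cy,"size",w,h,"z",np.median(p[:,2]).round(4),"dir deg",np.degrees(np.arctan2(e[1],e[0])).round(1))
E
python3 - <<'E'
from h import *
o=r.observe(); print(o)
for n in("top","scene"):
    c=shot(n,n+"0.png"); W=cloud(c); bars(W,c["image"])
    for L in("bracket_key_bar","stool_key_bar"):
        for q in r.landmark_of(c,L)[:2]:
            p=np.round(q["point"]).astype(int); print(n,L,q,W[p[0],p[1]].round(3))
E
```

```text
{'time': 0.0, 'joint_positions': array([65.59053031, 30.77675028, -0.25389992, 88.17143594,  0.14994509,
       61.15347874, -4.0816697 ]), 'qd': array([-0.01877573,  0.00222452,  0.0716195 , -0.03488258, -0.03897352,
       -0.08691178, -0.04178027]), 'joint_efforts': array([-4.00467334e-04, -5.83417547e+01,  1.04862537e+00, -2.59104735e+01,
        1.23659038e-02,  9.53968061e-03,  1.66284360e-05]), 'ee_pos': array([ 0.22861746, -0.60777806,  0.23041661]), 'tcp_rot': array([-1.79899013e+02,  8.50183263e-03,  2.06185249e+01]), 'wrist_force': array([ 0.54076441,  0.5234954 , -0.29283622]), 'ft_torque': array([-0.04324236,  0.00618004,  0.00199497]), 'grip_force': 0.0, 'grip_width': 0.9986500064204881}
bar px [183.  70.] 132 ctr 873.6066284179688 465.5760498046875 size 2.8516666889190674 51.968013763427734 z 0.1195 dir deg 165.5
bar px [168. 111.] 136 ctr 790.0632934570312 487.6620178222656 size 3.328838348388672 52.586448669433594 z 0.1185 dir deg 165.2
bar px [155. 145.] 49 ctr 722.9249267578125 505.8396911621094 size 3.1730005741119385 22.436296463012695 z 0.1197 dir deg 164.8
bar 
[... 363 characters left out ...]
dir deg 165.4
bar px [ 86. 332.] 86 ctr 381.019775390625 597.3471069335938 size 3.682526111602783 25.036279678344727 z 0.1181 dir deg 165.0
top bracket_key_bar {'point': [228.2, 368.1], 'p': 0.69} [0.579 0.107 0.121]
top stool_key_bar {'point': [227.7, 253.5], 'p': 0.91} [0.574 0.313 0.12 ]
bar px [259. 205.] 330 ctr 568.8745727539062 313.6969909667969 size 81.43011474609375 15.138102531433105 z 0.1227 dir deg 67.8
bar px [361. 261.] 479 ctr 586.603271484375 108.33267211914062 size 81.37477111816406 17.06810760498047 z 0.1229 dir deg 59.1
scene bracket_key_bar {'point': [259.5, 358.1], 'p': 0.81} [0.58  0.108 0.123]
scene stool_key_bar {'point': [205.8, 256.7], 'p': 0.81} [0.562 0.308 0.121]
```

View pics/top0.png

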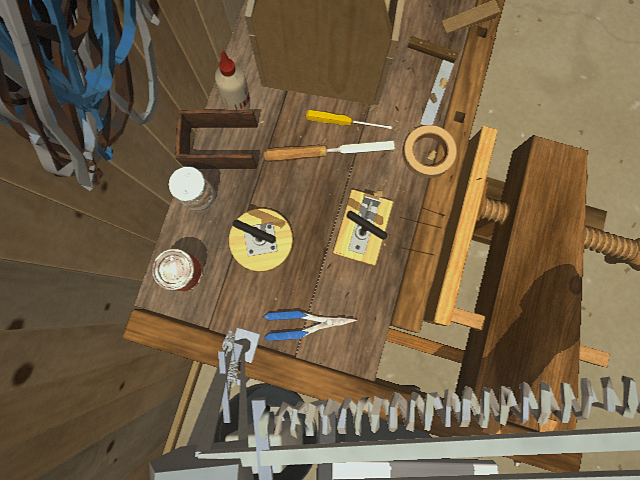

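View pics/scene0.png

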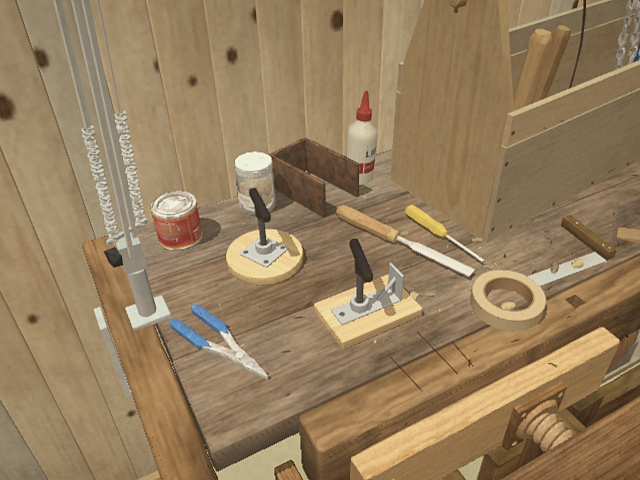

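The pictures show the bracket on the right-hand board (top view, bar around (228,366), upright arm on its far side), and the stool key in the round seat at (231,254). This matches the depth result: bracket bar at (0.586, 0.109), direction 59°. The arm's direction and the shift come next.

```bash
cat >> h.py <<'E'
def shift(x,y,z,yaw):
    o=r.observe(); M=R.from_euler("xyz",np.ravel(o["tcp_rot"]),degrees=True).as_matrix()
    d=M.T@(np.array([x,y,z])-o["ee_pos"]); print("t",o["time"],"shift",d.round(4),"yaw",np.radians((o["tcp_rot"][2]-yaw+180)%360-180).round(3),"q",o["joint_positions"].round(0),"F",o["wrist_force"].round(1))
E
python3 - <<'E'
from h import *
c=shot("top"); W=cloud(c); b=np.array([.586,.109])
d=np.linalg.norm(W[...,:2]-b,axis=-1)
for lo,hi in((.013,.03),(.045,.08)):
    m=(d<.115)&(W[...,2]>lo)&(W[...,2]<hi); p=W[m]
    print(len(p),cv2.minAreaRect(p[:,:2].astype(np.float32)*1000),p.mean(0), np.degrees(np.arctan2(*(p.mean(0)[:2]-b)[::-1])))
shift(.586,.109,.22,59)
E
```

```text
2325 ((607.909423828125, 104.83662414550781), (89.86775207519531, 154.4199981689453), 74.9347152709961) [0.59703219 0.10832128 0.01777659] -3.520488151153725
115 ((615.8013916015625, 97.2757339477539), (32.18370056152344, 71.01984405517578), 85.30924224853516) [0.63615952 0.09760911 0.06004917] -12.794491367884103
t 0.35 shift [ 0.5869 -0.5455  0.0113] yaw -0.67 q [66. 31. -0. 88.  0. 61. -4.] F [-0.   0.5 -0.3]
```

send_rows --commands '[{"claw": 0.06,"x": 0.587,"y": -0.545,"z": 0.01,"yaw": -0.67},{"claw": 0.06,"x": 0.587,"y": -0.545,"z": 0.01,"yaw": -0.67},{"claw": 0.06,"x": 0.587,"y": -0.545,"z": 0.01,"yaw": -0.67},{"claw": 0.06,"x": 0.587,"y": -0.545,"z": 0.01,"yaw": -0.67},{"claw": 0.06,"x": 0.587,"y": -0.545,"z": 0.01,"yaw": -0.67},{"claw": 0.06,"x": 0.587,"y": -0.545,"z": 0.01,"yaw": -0.67},{"claw": 0.06,"x": 0.587,"y": -0.545,"z": 0.01,"yaw": -0.67},{"claw": 0.06,"x": 0.587,"y": -0.545,"z": 0.01,"yaw": -0.67}]'

```text
time: 1.02
ee_pos: [0.3781, -0.3084, 0.2274]
tcp_rot: [180.0, 0.0, 59.0]
wrist_force: [0.7, -0.6, -0.3]
grip_width: 0.702
grip_force: 0.0
```

```bash
python3 -c "
from h import *
shift(.586,.109,.22,59)"
```

```text
t 1.0167 shift [ 0.4649 -0.0368  0.0072] yaw -0.0 q [ 47.  16. -16. 112.   5.  53.  -2.] F [ 0.7 -0.6 -0.3]
```

send_rows --commands '[{"x": 0.465,"y": -0.037,"z": 0.007},{"x": 0.465,"y": -0.037,"z": 0.007},{"x": 0.465,"y": -0.037,"z": 0.007},{"x": 0.465,"y": -0.037,"z": 0.007},{"x": 0.465,"y": -0.037,"z": 0.007},{"x": 0.465,"y": -0.037,"z": 0.007},{"x": 0.465,"y": -0.037,"z": 0.007},{"x": 0.465,"y": -0.037,"z": 0.007}]'

```text
schema error: expected keys claw, x, y, z, yaw
```

```bash
python3 -c "
from h import *
shift(.586,.109,.22,59)"
```

```text
t 1.0167 shift [ 0.4649 -0.0368  0.0072] yaw -0.0 q [ 47.  16. -16. 112.   5.  53.  -2.] F [ 0.7 -0.6 -0.3]
```

send_rows --commands '[{"claw": 0.06,"x": 0.465,"y": -0.037,"z": 0.007,"yaw": 0},{"claw": 0.06,"x": 0.465,"y": -0.037,"z": 0.007,"yaw": 0},{"claw": 0.06,"x": 0.465,"y": -0.037,"z": 0.007,"yaw": 0},{"claw": 0.06,"x": 0.465,"y": -0.037,"z": 0.007,"yaw": 0},{"claw": 0.06,"x": 0.465,"y": -0.037,"z": 0.007,"yaw": 0},{"claw": 0.06,"x": 0.465,"y": -0.037,"z": 0.007,"yaw": 0},{"claw": 0.06,"x": 0.465,"y": -0.037,"z": 0.007,"yaw": 0},{"claw": 0.06,"x": 0.465,"y": -0.037,"z": 0.007,"yaw": 0}]'

```text
time: 1.68
ee_pos: [0.5267, -0.0099, 0.2223]
tcp_rot: [180.0, -0.0, 59.0]
wrist_force: [1.2, 0.1, 0.0]
grip_width: 0.702
grip_force: 0.0
```

```bash
python3 -c "
from h import *
shift(.586,.109,.22,59)"
```

```text
t 1.6833 shift [ 0.1324 -0.0104  0.0023] yaw -0.0 q [ 16.  21. -24. 106.  11.  55. -44.] F [1.2 0.1 0. ]
```

send_rows --commands '[{"claw": 0.06,"x": 0.132,"y": -0.01,"z": 0.002,"yaw": 0},{"claw": 0.06,"x": 0.132,"y": -0.01,"z": 0.002,"yaw": 0},{"claw": 0.06,"x": 0.132,"y": -0.01,"z": 0.002,"yaw": 0},{"claw": 0.06,"x": 0.132,"y": -0.01,"z": 0.002,"yaw": 0},{"claw": 0.06,"x": 0.132,"y": -0.01,"z": 0.002,"yaw": 0},{"claw": 0.06,"x": 0.132,"y": -0.01,"z": 0.002,"yaw": 0}]'

```text
time: 2.18
ee_pos: [0.5852, 0.1064, 0.2197]
tcp_rot: [-180.0, 0.1, 59.0]
wrist_force: [-0.2, -0.1, 0.9]
grip_width: 0.702
grip_force: 0.0
```

```bash
python3 -c "
from h import *
c=shot('wrist','w1.png'); W=cloud(c); bars(W,c['image'])
for q in r.landmark_of(c,'bracket_key_bar')[:2]:
    p=np.round(q['point']).astype(int); print(q,W[p[0],p[1]].round(3))
shift(.586,.109,.096,59)"
```

```text
bar px [124.  20.] 1091 ctr 559.4717407226562 286.57379150390625 size 22.763368606567383 13.726070404052734 z 0.1213 dir deg 65.1
bar px [311. 231.] 2069 ctr 588.39208984375 111.67802429199219 size 82.89522552490234 15.573660850524902 z 0.1219 dir deg 58.6
{'point': [232.9, 312.8], 'p': 0.66} [0.59  0.113 0.123]
t 2.2833 shift [ 0.0045 -0.0016  0.1239] yaw -0.002 q [  4.  28. -25.  96.  14.  58. -57.] F [-0.2 -1.  -0.3]
```

View pics/w1.png

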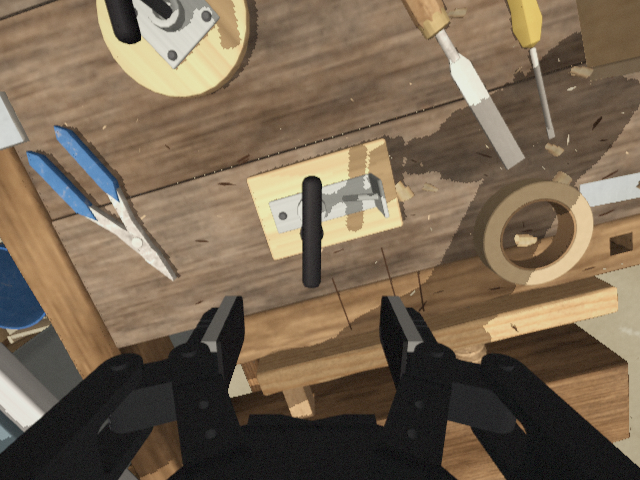

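The wrist view shows the bar upright at column 312, rows 177–287, with the flat arm about 74° clockwise from it. I'll go down and grip.

send_rows --commands '[{"claw": 0.06,"x": 0.006,"y": -0.001,"z": 0.03,"yaw": 0},{"claw": 0.06,"x": 0.006,"y": -0.001,"z": 0.06,"yaw": 0},{"claw": 0.06,"x": 0.006,"y": -0.001,"z": 0.09,"yaw": 0},{"claw": 0.06,"x": 0.006,"y": -0.001,"z": 0.115,"yaw": 0},{"claw": 0.06,"x": 0.006,"y": -0.001,"z": 0.124,"yaw": 0},{"claw": 0.06,"x": 0.006,"y": -0.001,"z": 0.124,"yaw": 0}]'

```text
time: 2.78
ee_pos: [0.5859, 0.1101, 0.0941]
tcp_rot: [-179.8, 0.2, 58.9]
wrist_force: [0.1, 0.5, 0.4]
grip_width: 0.704
grip_force: 0.0
```

send_rows --commands '[{"claw": 0.0,"x": 0,"y": 0,"z": 0,"yaw": 0},{"claw": 0.0,"x": 0,"y": 0,"z": 0,"yaw": 0},{"claw": 0.0,"x": 0,"y": 0,"z": 0,"yaw": 0},{"claw": 0.0,"x": 0,"y": 0,"z": 0,"yaw": 0},{"claw": 0.0,"x": 0,"y": 0,"z": 0,"yaw": 0},{"claw": 0.0,"x": 0,"y": 0,"z": 0,"yaw": 0},{"claw": 0.0,"x": 0,"y": 0,"z": 0,"yaw": 0}]' --newtons 40

```text
time: 3.37
ee_pos: [0.5887, 0.1125, 0.098]
tcp_rot: [179.9, -0.1, 59.0]
wrist_force: [-1.7, -0.7, 5.8]
grip_width: 0.18
grip_force: 39.0
```

```bash
python3 -c "
from h import *
c=shot('wrist'); W=cloud(c); bars(W,c['image'])
o=r.observe();print(o['ee_pos'],o['wrist_force'],o['ft_torque'],o['joint_positions'])"
```

```text
bar px [312. 322.] 8702 ctr 590.9677124023438 112.376220703125 size 78.24712371826172 40.60683059692383 z 0.1219 dir deg 58.7
[0.58864442 0.11251292 0.09796215] [-1.11167464  0.22806562  7.13900792] [-0.09662209  0.43616704 -0.01562563] [  0.83688247  37.36120383 -22.0195392  100.49925821  18.60524313
  45.61241277 -61.20284813]
```

Gripped with a light lateral force. Turning clockwise.

send_rows --commands '[{"claw": 0.0,"x": 0,"y": 0,"z": 0,"yaw": 0.08},{"claw": 0.0,"x": 0,"y": 0,"z": 0,"yaw": 0.16},{"claw": 0.0,"x": 0,"y": 0,"z": 0,"yaw": 0.24},{"claw": 0.0,"x": 0,"y": 0,"z": 0,"yaw": 0.32},{"claw": 0.0,"x": 0,"y": 0,"z": 0,"yaw": 0.4},{"claw": 0.0,"x": 0,"y": 0,"z": 0,"yaw": 0.48},{"claw": 0.0,"x": 0,"y": 0,"z": 0,"yaw": 0.56},{"claw": 0.0,"x": 0,"y": 0,"z": 0,"yaw": 0.64}]'

```text
time: 4.08
ee_pos: [0.5893, 0.1118, 0.098]
tcp_rot: [179.9, -0.2, 22.1]
wrist_force: [0.5, -1.6, 4.7]
grip_width: 0.182
grip_force: 38.9
```

```bash
python3 -c "
from h import *
o=r.observe();print(o['ee_pos'],o['tcp_rot'],o['wrist_force'],o['ft_torque'],o['joint_positions'])"
```

```text
[0.58927146 0.1118102  0.09800188] [ 1.79909244e+02 -1.76075589e-01  2.21082693e+01] [ 0.45196116 -1.63787034  4.72214065] [-0.42553499 -0.02671579  0.12477299] [ -5.6656825   36.11725056 -12.89156001 100.89709085  11.0121716
  44.02507194 -91.97338245]
```

Torque is 0.125 N m, which is only the bolt's friction. About 0.65 rad remains.

send_rows --commands '[{"claw": 0.0,"x": 0,"y": 0,"z": 0,"yaw": 0.08},{"claw": 0.0,"x": 0,"y": 0,"z": 0,"yaw": 0.16},{"claw": 0.0,"x": 0,"y": 0,"z": 0,"yaw": 0.24},{"claw": 0.0,"x": 0,"y": 0,"z": 0,"yaw": 0.32},{"claw": 0.0,"x": 0,"y": 0,"z": 0,"yaw": 0.4},{"claw": 0.0,"x": 0,"y": 0,"z": 0,"yaw": 0.48},{"claw": 0.0,"x": 0,"y": 0,"z": 0,"yaw": 0.56},{"claw": 0.0,"x": 0,"y": 0,"z": 0,"yaw": 0.61}]'

```text
time: 4.75
ee_pos: [0.5893, 0.1109, 0.098]
tcp_rot: [180.0, -0.2, -12.9]
wrist_force: [0.4, -4.3, 5.7]
grip_width: 0.182
grip_force: 39.0
```

```bash
python3 -c "
from h import *
o=r.observe();print(o['ee_pos'],o['tcp_rot'],o['wrist_force'],o['ft_torque'],o['joint_positions'])"
```

```text
[0.58934326 0.11093123 0.09800345] [179.97780677  -0.20482939 -12.87582112] [ 0.35565112 -4.26557084  5.67954005] [-0.89012761 -0.02012143  0.07629671] [ -12.06660709   35.51474346   -4.03792149  101.3219492     3.60164341
   43.11700336 -120.8545754 ]
```

Nearly there. I'll go on a little, feeling for the stop.

send_rows --commands '[{"claw": 0.0,"x": 0,"y": 0,"z": 0,"yaw": 0.03},{"claw": 0.0,"x": 0,"y": 0,"z": 0,"yaw": 0.06},{"claw": 0.0,"x": 0,"y": 0,"z": 0,"yaw": 0.06}]'

```text
time: 5.0
ee_pos: [0.5893, 0.1108, 0.098]
tcp_rot: [180.0, -0.2, -16.2]
wrist_force: [-0.1, -3.4, 5.9]
grip_width: 0.179
grip_force: 39.0
```

```bash
python3 -c "
from h import *
o=r.observe();print(o['ee_pos'],o['tcp_rot'],o['wrist_force'],o['ft_torque'])"
```

```text
[0.58931786 0.11082504 0.09798585] [179.97706871  -0.2070467  -16.16266232] [-0.11679196 -3.4341274   5.88690595] [-0.91575452  0.020157    0.20733334]
```

send_rows --commands '[{"claw": 0.0,"x": 0,"y": 0,"z": 0,"yaw": 0.03},{"claw": 0.0,"x": 0,"y": 0,"z": 0,"yaw": 0.05},{"claw": 0.0,"x": 0,"y": 0,"z": 0,"yaw": 0.05}]'

```text
time: 5.25
ee_pos: [0.5892, 0.1108, 0.0979]
tcp_rot: [180.0, -0.2, -19.0]
wrist_force: [-0.1, -4.0, 6.6]
grip_width: 0.182
grip_force: 39.4
```

```bash
python3 -c "
from h import *
o=r.observe();print(o['ee_pos'],o['tcp_rot'],o['wrist_force'],o['ft_torque'])"
```

```text
[0.58920077 0.11078127 0.09793268] [179.98441912  -0.18884646 -19.01603337] [-0.11639793 -4.01954791  6.6452754 ] [-0.99291345  0.01627879  0.28516834]
```

The torque has climbed to 0.29 N m, so the bolt is at its stop. I'll let go and rise.

send_rows --commands '[{"claw": 0.055,"x": 0,"y": 0,"z": 0,"yaw": 0},{"claw": 0.055,"x": 0,"y": 0,"z": 0,"yaw": 0},{"claw": 0.055,"x": 0,"y": 0,"z": 0,"yaw": 0},{"claw": 0.055,"x": 0,"y": 0,"z": 0,"yaw": 0},{"claw": 0.055,"x": 0,"y": 0,"z": 0,"yaw": 0},{"claw": 0.055,"x": 0,"y": 0,"z": -0.02,"yaw": 0},{"claw": 0.055,"x": 0,"y": 0,"z": -0.05,"yaw": 0},{"claw": 0.055,"x": 0,"y": 0,"z": -0.08,"yaw": 0}]'

```text
time: 5.92
ee_pos: [0.5867, 0.1123, 0.1761]
tcp_rot: [179.9, 0.1, -18.9]
wrist_force: [0.9, -0.1, 0.8]
grip_width: 0.645
grip_force: 0.0
```

send_rows --commands '[{"claw": 0.055,"x": 0,"y": 0,"z": -0.03,"yaw": 0},{"claw": 0.055,"x": 0,"y": 0,"z": -0.05,"yaw": 0},{"claw": 0.055,"x": 0,"y": 0,"z": -0.05,"yaw": 0},{"claw": 0.055,"x": 0,"y": 0,"z": -0.05,"yaw": 0}]'

```text
time: 6.25
ee_pos: [0.5883, 0.1126, 0.2272]
tcp_rot: [-179.9, -0.1, -18.9]
wrist_force: [-0.0, -0.1, -0.4]
grip_width: 0.647
grip_force: 0.0
```

```bash
python3 -c "
from h import *
c=shot('wrist','w2.png'); bars(cloud(c),c['image'])
c=shot('scene'); bars(cloud(c),c['image'])
o=r.observe();print(o['time'],o['ee_pos'],o['wrist_force'])"
```

```text
bar px [314. 236.] 1922 ctr 588.8916625976562 110.58304595947266 size 16.820037841796875 82.26721954345703 z 0.1219 dir deg 165.1
bar px [ 86. 333.] 2143 ctr 571.7344970703125 314.0360107421875 size 83.17807006835938 15.718680381774902 z 0.1212 dir deg 67.4
bar px [259. 206.] 323 ctr 569.2216796875 313.8985595703125 size 81.8060531616211 14.515393257141113 z 0.1227 dir deg 67.5
bar px [360. 260.] 660 ctr 586.2186279296875 109.5216064453125 size 15.538549423217773 82.84721374511719 z 0.1215 dir deg 164.6
6.35 [0.58683557 0.1122025  0.22493013] [-0.60283984  1.08704964 -0.51021949]
```

View pics/w2.png

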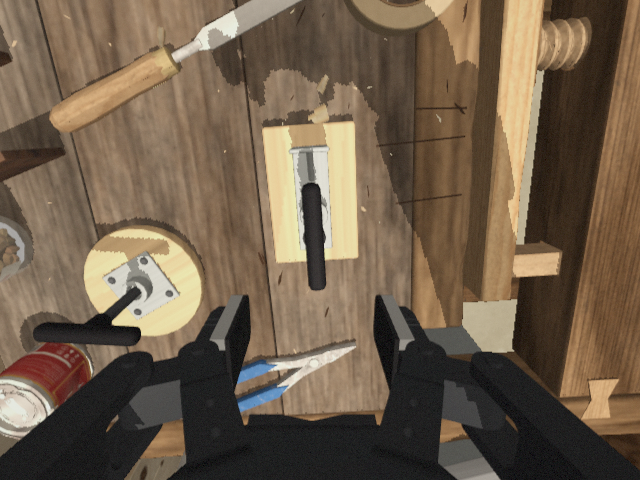

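The bar (column 314, rows 184–288) lies in line with the flat arm and the board. It points at −15°, the same as the arm, and the stool key has not changed (67.5°). The gripper is clear.

```bash
python3 -c "
from rig import r
print(r.close_job())"
```

```text
the job is handed in; nothing more can be done
None
```

The bracket's bolt is tightened to its stop: the key's crossbar lies in line with the flat arm (both at about −15°), the key is released, the stool key hasn't moved (67.6° before, 67.5° after), and I handed the job in at about 6.4 s, though it returned no verdict.

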